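Load the cheese press to its mark

ROBOT

A 6-joint arm with a two-finger parallel gripper is mounted at the origin on the work surface. World frame = base frame: x ahead of the robot, y to its left, z up, the work surface at z = 0. Lengths are in mm, angles in degrees, forces in N, time in s.
With the tool pointing down it reaches from about 350 to 775 mm from the base axis. Payload 7.3 kg.
Tool frame: the origin (TCP) lies on the front face of the gripper's body, between the roots of the fingers; the fingertips stand 66 mm ahead of it and the grasp point (between the pads) lies 47 mm ahead of it; z points along the fingers, y is the line along which they close (so a half turn about z gives the same grasp; the last joint's range is limited). The gripper opens to 92 mm and grips with 3 to 60 N. Pads are 19 mm wide; open, the fingers measure 130 mm over their backs; the gripper's body (75 mm by 190 mm) begins 47 mm behind the grasp point.
Start: joints at [58.728, 19.595, 87.324, -0, 73.075, -8.365], TCP at [204.332, 483.618, 292.241] pointing down, gripper open.
Joint ranges: [-145.02, 145.02], [-44.19, 115.74], [2.07, 154.8], [-57.11, 237.11], [16.16, 152.29], [-177.93, 177.93]. Speed limits (degrees/s): [147.25, 147.25, 180, 180, 180, 180].

INTERFACE

Orientations are given as a 3x3 rotation matrix whose columns are the frame's x, y, z axes.
In Python, from cell import manip gives the robot as it stands.
- The arm moves only by the tool play_rows, never from a script. Its argument "plan" is a list of rows, each a list of 7 numbers: the shift along the tool's x, y, z in mm, then the turn, a rotation vector about the tool's x, y, z in rad, then the opening in per cent of the stroke, from 0 (shut) to 100 (fully open). A call has 1 to 12 rows; each row is the pose to reach, as a shift and turn from the pose commanded when the call began, along the tool's axes at that moment; what a row does not reach only later rows make up. A row lasts 1/12 s, in which the tool goes at most 41.7 mm and 7.16 degrees, less where a joint would pass 70% of its speed; a pose out of reach is approached as far as the arm can. A call with a gripper value outside its range is refused whole. The fingers move at their own pace and stop on an object; the grip force is fixed at half the most. Time passes only in rows, so rows that repeat a pose let the fingers close. It gives the time, the measured TCP pose, the force, the opening and the grip force at its end, in the units of the state.
- manip.get_state(): the state, without advancing time (a new reading comes with each control period).
- manip.read_camera(name): name is "side" or "top" or "wrist"; returns a dict with "color" (384x512x3 uint8, red, green, blue), "intrinsics" (3x3 intrinsics, pixels), "R" (3x3) and "t" (3): a world point X has camera coordinates R X + t; the wrist camera has in their place "tool_from_camera" (4x4, takes a point from camera to tool coordinates, whose origin is the TCP and whose axes are the flange's). Camera axes: x right, y down, z forward; pixel columns grow to the right and rows downward; lengths in mm; the calibration is good to about 2 mm. The wrist camera is an equidistant fisheye: a pixel r from the principal point sees the ray r / f radians off the axis. A picture is of the moment at which its call begins: read the wrist's pose just before it. There is no depth.
- manip.job_done(): hands the job in; it is judged then, once.
The state is a dict: "t": time; "joint_pos": joint angles; "dq": joint speeds; "joint_efforts": joint torques, N m; "eef_pos": TCP position; "eef_rot": TCP orientation; "force": force on the tool from outside, world axes, zero at the start; "moment": the same for the moment, N m; "grip_width": finger opening in mm; "finger_force": force on a finger pad.
Only numpy, scipy, OpenCV 4.12 (cv2) and the standard library are available. Lean on these libraries where they do the work, as an engineer would, in place of code of your own. Each camera call takes 0.05 s, during which the arm holds its last target. There are 200 camera calls.

TASK

Load the spring-loaded cheese press: slide brass ring weights onto the spindle of its pan one at a time until the red pointer has sunk into the height of the green clip, neither above nor below it, and leave any weight that is not needed on the counter. Lower each weight slowly until the pan just carries it before letting go, so that the pan then neither drops nor springs up, and never press it down past the green clip or deeper than the weights would take it. Leave the clip, the press, the cheese, the knife and the jar where they are.

Things in the scene. Friction and masses are not known exactly. Their poses are not given: they have to be found in the camera images.
- weight0_centre (a point): Centre (half-way up) of a brass ring weight lying flat on the counter: outer diameter 56 mm, hole 21 mm, 20 mm high, origin 10 mm above its underside. The four look alike but differ in mass, unmarked: 0.27 to 0.50 kg each.
- weight1_centre (a point): Centre (half-way up) of a brass ring weight lying flat on the counter: outer diameter 56 mm, hole 21 mm, 20 mm high, origin 10 mm above its underside. The four look alike but differ in mass, unmarked: 0.27 to 0.50 kg each.
- weight2_centre (a point): Centre (half-way up) of a brass ring weight lying flat on the counter: outer diameter 56 mm, hole 21 mm, 20 mm high, origin 10 mm above its underside. The four look alike but differ in mass, unmarked: 0.27 to 0.50 kg each.
- weight3_centre (a point): Centre (half-way up) of a brass ring weight lying flat on the counter: outer diameter 56 mm, hole 21 mm, 20 mm high, origin 10 mm above its underside. The four look alike but differ in mass, unmarked: 0.27 to 0.50 kg each.
- pan_top (a point): Centre of the upper face of the press's round steel pan (diameter 110 mm, 5 mm thick), on the spindle's axis; 155 mm above the counter at the start. z is up, x points towards the scale post. The pan moves only straight up and down, on a lightly damped spring, above a white mould drum (top 60 mm above the counter). A weight let go before the pan bears it all makes the pan drop; one pressed down makes it spring up.
- spindle_tip (a point): Top of the upright steel spindle, 56 mm above the pan's upper face, fixed to the pan and moving with it: 18 mm diameter, its top 14 mm tapering to 8 mm. Weights stack on the pan around it. The press is fixed; its scale post (8 by 16 mm, top 174 mm above the counter) stands 92 mm along x and 16 mm along y of the pan's frame from this axis.
- pan (a joint): How far the pan has sunk (m): 0 at the start, empty; grows downwards, spring about 180 N/m (a weight sinks it by 14 to 27 mm); hard stop at 0.088.
- pointer (a point): Tip of the red pointer, a 6 by 3 mm bar that sticks out of the pan's edge beside the scale post, at mid-thickness; it moves with the pan.
- clip_top (a point): Middle of the upper edge of the green clip on the scale post, 30 mm tall (its lower edge is 30 mm beneath this point), 20 mm wide. It is already set to the wanted load, 28 to 45 mm below the empty pan's pointer; two or three weights bring the pointer to its height. Held by friction only; leave it.
- cheese: Half wheel of cheese lying on the counter, 170 mm along its cut face, 85 mm deep, 60 mm high; origin in the middle of the cut face's lower edge. To be left alone.
- knife: Cheese knife lying on the counter, 310 mm long, 34 mm wide, black handle to -x; origin on its underside, 80 mm from the middle of the handle. To be left alone.
- jar: Amber jar with brass lid, 64 mm diameter, 85 mm tall; origin at the centre of its underside. To be left alone.
Not all that is in view belongs to the job. What is shaped like the part that bears weight1_centre but black is not meant. Leave any turquoise look-alike of the part that bears weight3_centre alone.

How it is judged:
By the outcome, as a careful person would: the job done as asked, in the order asked, and still so for the second after the job is handed in, with the robot touching nothing.
It also fails if it takes over 72 s, if anything falls off the work surface, if the arm or the gripper's body presses on something with over 40 N, if the wrist force passes 120 N, or if a joint passes its speed limit or range.

## Working session

There is one attempt and no reset: what is moved stays moved. The work goes in short steps, Python scripts to look and compute and a tool call to move; the robot and the scene stay as the last step left them, time stands still between calls to the robot, and variables do not carry over. Pictures are saved under pics/ and viewed, at most 10 in all, crops included, and the job is handed in when it is done.

Besides the shell and the picture viewer there is one more tool, called after "Request:" by a JSON object that holds its "method" and its "body". play_rows: Moves the arm, as the interface text tells. Its arguments: {"type":"object","properties":{"plan":{"type":"array"}},"required":["plan"]}

```bash
mkdir -p pics; ls; cat > h.py <<'E'
import numpy as np, cv2
from cell import manip
def snap(n,name):
    c=manip.read_camera(n); cv2.imwrite(f'pics/{name}.png',c['color'][:,:,::-1]); np.savez(f'pics/{name}.npz',**c); return c
def ray(c,u,v,st=None):
    K=np.array(c['intrinsics']); 
    if 'R' in c:
        R=np.array(c['R']);t=np.array(c['t']); d=R.T@np.linalg.solve(K,[u,v,1]); return -R.T@t,d/np.linalg.norm(d)
    x=(u-K[0,2]);y=(v-K[1,2]); r=np.hypot(x,y); th=r/K[0,0]
    d=np.array([np.sin(th)*x/r,np.sin(th)*y/r,np.cos(th)]) if r>0 else np.array([0,0,1.])
    T=np.array(c['tool_from_camera']); Rt=np.array(st['eef_rot']);p=np.array(st['eef_pos'])
    return Rt@T[:3,3]+p, Rt@T[:3,:3]@d
def plane(o,d,z): return o+d*(z-o[2])/d[2]
def tri(rays):
    A=0;b=0
    for o,d in rays: P=np.eye(3)-np.outer(d,d);A=A+P;b=b+P@o
    X=np.linalg.solve(A,b); return X,[np.linalg.norm((np.eye(3)-np.outer(d,d))@(X-o)) for o,d in rays]
def proj(c,X):
    p=np.array(c['intrinsics'])@(np.array(c['R'])@X+np.array(c['t'])); return p[:2]/p[2]
E
python3 - <<'E'
from h import *
ims=[]
for n in('top','side','wrist'):
    s=manip.get_state(); c=snap(n,n+'0'); 
    print(n,np.round(c['intrinsics'],1).tolist())
    if 'R' in c: print(np.round(-np.array(c['R']).T@c['t']))
    else: print(np.round(c['tool_from_camera'],3))
print(s)
E
```

```text
pics
top [[383.2, 0.0, 256.5], [0.0, 383.2, 203.2], [0.0, 0.0, 1.0]]
[ 390.  -91. 1137.]
side [[479.0, 0.0, 260.4], [0.0, 479.0, 187.5], [0.0, 0.0, 1.0]]
[ 471.  982. 1076.]
wrist [[297.3, 0.0, 254.2], [0.0, 297.3, 189.8], [0.0, 0.0, 1.0]]
[[ 1.0000e-03 -9.5900e-01 -2.8400e-01  7.6078e+01]
 [ 1.0000e+00  1.0000e-03 -0.0000e+00 -9.0000e-02]
 [ 1.0000e-03 -2.8400e-01  9.5900e-01 -9.1946e+01]
 [ 0.0000e+00  0.0000e+00  0.0000e+00  1.0000e+00]]
{'t': 0.1, 'joint_pos': array([ 5.87284999e+01,  1.96306953e+01,  8.73707496e+01, -1.07258830e-04,
        7.30767116e+01, -8.36359962e+00]), 'dq': array([-0.05788167, -0.02329854, -0.11460634, -0.06551897,  0.00377263,
        0.02220741]), 'joint_efforts': array([ 2.25886135e-03, -4.32002807e+01, -2.44694316e+01,  7.20862881e-02,
        5.26738772e-02, -2.38934189e-05]), 'eef_pos': array([204.17757619, 483.36834847, 291.63639664]), 'eef_rot': array([[-9.21131884e-01,  3.89249989e-01, -7.06559315e-04],
       [ 3.89250580e-01,  9.21131166e-01, -1.16683930e-03],
       [ 1.96641620e-04, -1.34984151e-03, -9.99999070e-01]]), 'force': array([0.19793291, 0.08070684, 0.01366461]), 'moment': array([ 0.01545043, -0.0031146 ,  0.00938051]), 'finger_force': 0.0, 'grip_width': 91.7652267916529}
```

View pics/top0.png

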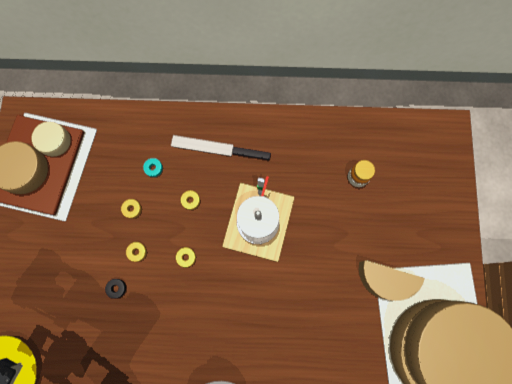

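View pics/side0.png

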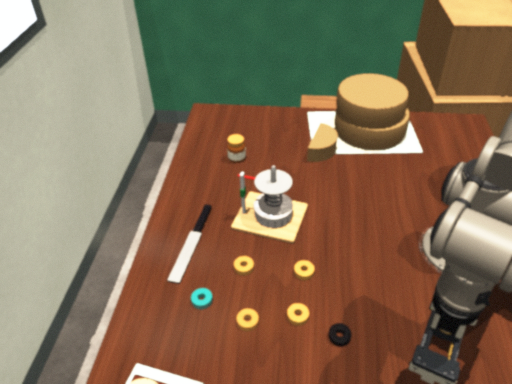

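Top view: brass rings at about (130,208), (190,200), (136,252) and (185,257); turquoise (152,167), black (116,288); press at (258,215) with its post near (262,184). Side view: the same four rings at (244,264), (304,268), (247,318) and (298,313); pan (274,181), post with clip at (242,193).

```bash
python3 - <<'E'
from h import *
T=dict(np.load('pics/top0.npz'));S=dict(np.load('pics/side0.npz'))
def rings(c,roi):
    h=cv2.cvtColor(c['color'],cv2.COLOR_RGB2HSV); m=cv2.inRange(h,(20,130,110),(35,255,255))
    mm=np.zeros_like(m); x0,x1,y0,y1=roi; mm[y0:y1,x0:x1]=m[y0:y1,x0:x1]
    out=[]
    for k in cv2.findContours(mm,cv2.RETR_EXTERNAL,cv2.CHAIN_APPROX_NONE)[0]:
        if cv2.contourArea(k)>80:
            e=cv2.fitEllipse(cv2.convexHull(k)); out.append(e[0]); print(np.round(e[0],1),np.round(e[1],1),cv2.contourArea(k))
    return out
t=rings(T,(100,220,185,280)); s=rings(S,(200,340,240,340))
for a in t:
    best=min((( tri([ray(T,*a),ray(S,*b)]) ,b) for b in s),key=lambda q:q[0][1][0])
    print('ring',np.round(a),np.round(best[1]),np.round(best[0][0],1),np.round(best[0][1],1),'plane20',np.round(plane(*ray(T,*a),18),1),np.round(plane(*ray(S,*best[1]),18),1))
for n,c,(x,y,w,hh) in(('top',T,(220,165,80,100)),('side',S,(222,155,100,90))):
    cv2.imwrite(f'pics/{n}crop.png',cv2.resize(c['color'][y:y+hh,x:x+w,::-1],None,fx=6,fy=6,interpolation=cv2.INTER_CUBIC))
a=cv2.imread('pics/topcrop.png');b=cv2.imread('pics/sidecrop.png')
o=np.zeros((600,800,3),np.uint8)
a=cv2.resize(a,(400,500));b=cv2.resize(b,(400,360)); o[:500,:400]=a;o[:360,400:]=b;cv2.imwrite('pics/crop.png',o)
E
```

```text
[185.1 257.1] [19.5 20.3] 292.5
[135.5 251.5] [19.2 20. ] 284.0
[130.3 208. ] [18.4 19.3] 262.0
[189.6 199.5] [18.8 19.3] 268.0
[247.1 317.6] [17.9 20.3] 267.5
[297.8 312.4] [18.4 20.4] 269.5
[303.9 268.1] [15.1 18.8] 207.5
[243.3 263.4] [14.9 18.5] 192.5
ring [185. 257.] [304. 268.] [451.8 120.3  17.7] [1.6 1.6] plane20 [453.4 120.1  18. ] [450.3 120.7  18. ]
ring [135. 251.] [304. 268.] [454.5 224.7 146. ] [1.7 1.7] plane20 [464.8 265.4  18. ] [450.3 120.7  18. ]
ring [130. 208.] [247. 318.] [591.1 293.3  17.4] [1.5 1.5] plane20 [592.5 293.1  18. ] [589.5 294.   18. ]
ring [190. 199.] [243. 263.] [622.9 118.7  17.9] [1.3 1.3] plane20 [624.2 118.7  18. ] [621.5 119.   18. ]
```

View pics/crop.png

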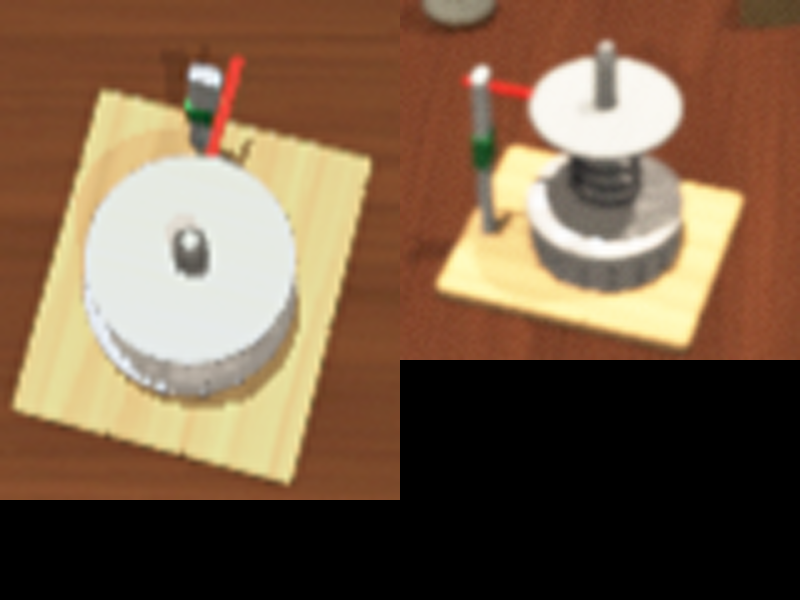

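The crop shows the pan centre at about (258.0,216.6) in the top view and (273.5,181.7) in the side view. The spindle tip is at (257.8,212.6) and (273.7,166). The pointer tip is at (267.6,177) and (239,175), and the clip spans rows 188 to 197.5 at column 242.7 in the side view.

```bash
python3 - <<'E'
from h import *
T=dict(np.load('pics/top0.npz'));S=dict(np.load('pics/side0.npz'))
R=lambda a,b:tri([ray(T,*a),ray(S,*b)])
for n,a,b in(('pan',(258,216.6),(273.5,181.7)),('tip',(257.8,212.6),(273.7,166)),('ptr',(267.6,177),(239,175)),('cliptop',(260.5,185.2),(242.8,188)),('r2',(135.5,251.5),(297.8,312.4))):
    print(n,*[np.round(q,1) for q in R(a,b)])
def blob(c,lo,hi,roi):
    x0,x1,y0,y1=roi; m=cv2.inRange(cv2.cvtColor(c['color'],cv2.COLOR_RGB2HSV),lo,hi)[y0:y1,x0:x1]; y,x=np.nonzero(m); print(len(x),x.min()+x0,x.max()+x0,y.min()+y0,y.max()+y0,x.mean()+x0,y.mean()+y0)
for c,r in((T,(240,290,165,210)),(S,(225,260,160,220))):
    blob(c,(50,100,30),(85,255,255),r); blob(c,(0,190,140),(5,255,255),r)
for z in(120,105): 
  print(z,[np.round(proj(c,np.array([607,-106,z])),1) for c in(T,S)])
E
```

```text
pan [554.5 -87.5 151.3] [2. 2.]
tip [554.1 -86.9 211.5] [2.1 2.1]
ptr [ 661.  -109.5  152. ] [2.9 2.9]
cliptop [647.8 -91.4 116.3] [2.1 2.1]
r2 [463.  265.9  16.7] [1.7 1.7]
10 257 261 186 189 259.4 187.5
29 262 268 176 194 265.44827586206895 182.44827586206895
23 241 244 189 196 242.47826086956522 192.43478260869566
32 237 253 175 179 248.71875 176.84375
120 [array([265.4, 200.4]), array([256. , 184.5])]
105 [array([265.2, 201.5]), array([256.1, 188.2])]
```

Request:
{"method": "play_rows", "body": {"plan": [[-40, 0, 0, 0, 0, 0, 100], [-80, 0, 0, 0, 0, 0, 100], [-120, 0, 0, 0, 0, 0, 100], [-160, 0, 0, 0, 0, 0, 100], [-200, 0, 0, 0, 0, 0, 100], [-240, 0, 0, 0, 0, 0, 100], [-280, 0, 0, 0, 0, 0, 100], [-310, 0, 0, 0, 0, 0, 100]]}}

```text
t: 0.82
eef_pos: [492.5, 361.1, 291.7]
eef_rot: [[-0.921, 0.391, 0.0], [0.391, 0.921, -0.001], [-0.0, -0.0, -1.0]]
force: [0.3, -0.5, 0.4]
grip_width: 91.5
finger_force: 0.0
```

Request:
{"method": "play_rows", "body": {"plan": [[-9, -40, 10, 0, 0, 0, 100], [-18, -79, 20, 0, 0, 0, 100], [-28, -119, 40, 0, 0, 0, 100], [-38, -159, 60, 0, 0, 0, 100], [-47, -198, 75, 0, 0, 0, 100], [-57, -238, 90, 0, 0, 0, 100], [-57, -238, 110, 0, 0, 0, 100], [-57, -238, 110, 0, 0, 0, 100], [-57, -238, 110, 0, 0, 0, 100]]}}

```text
t: 1.57
eef_pos: [449.4, 121.2, 181.8]
eef_rot: [[-0.92, 0.391, -0.002], [0.391, 0.92, 0.0], [0.002, -0.001, -1.0]]
force: [0.4, 0.4, 0.4]
grip_width: 91.8
finger_force: 0.0
```

```bash
cat >> h.py <<'E'
def ringw(c,st,z=20,near=None):
    h=cv2.cvtColor(c['color'],cv2.COLOR_RGB2HSV); m=cv2.inRange(h,(18,110,90),(36,255,255)); out=[]
    for k in cv2.findContours(m,cv2.RETR_EXTERNAL,cv2.CHAIN_APPROX_NONE)[0]:
        if cv2.contourArea(k)>600:
            P=np.array([plane(*ray(c,u,v,st),z)[:2] for u,v in k[:,0,:]],np.float32)
            (x,y),r=cv2.minEnclosingCircle(P); e=cv2.fitEllipse(P); print('ring',np.round([x,y,r],1),'ell',np.round(e[0],1),np.round(e[1],1),'area',cv2.contourArea(k)); out.append(e[0])
    return out
def tool(st,d): return np.round(np.array(st['eef_rot']).T@np.array(d),1)
E
python3 - <<'E'
from h import *
st=manip.get_state(); c=snap('wrist','w1'); print(st['eef_pos'],st['t'])
for z in(18,20): ringw(c,st,z)
E
```

```text
[449.42264607 121.17130306 181.790022  ] 1.5667
ring [627.2 190.6 147.2] ell [619.4 179.4] [ 19.1 302.7] area 1413.0
ring [451.  120.8  29.4] ell [450.1 121.7] [54.1 55.9] area 2747.0
ring [625.3 190.3 146.1] ell [617.5 179.2] [ 19.  300.3] area 1413.0
ring [450.5 121.1  29.2] ell [449.6 121.9] [53.7 55.4] area 2747.0
```

View pics/w1.png

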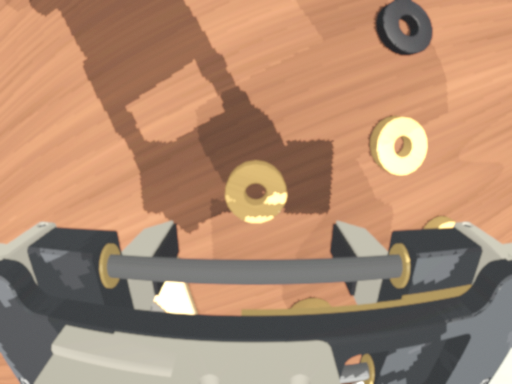

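The wrist view shows the ring at (256,191), nearly centred under the gripper, with the fingers clear on both sides.

Request:
{"method": "play_rows", "body": {"plan": [[0, 0, 30, 0, 0, 0, 100], [0, 0, 60, 0, 0, 0, 100], [0, 0, 85, 0, 0, 0, 100], [0, 0, 100, 0, 0, 0, 100], [0, 0, 108, 0, 0, 0, 100], [0, 0, 112, 0, 0, 0, 100], [0, 0, 112, 0, 0, 0, 50], [0, 0, 112, 0, 0, 0, 30], [0, 0, 112, 0, 0, 0, 30], [0, 0, 112, 0, 0, 0, 30], [0, 0, 112, 0, 0, 0, 30]]}}

```text
t: 2.53
eef_pos: [450.2, 121.6, 71.0]
eef_rot: [[-0.921, 0.389, 0.002], [0.389, 0.921, 0.0], [-0.001, 0.001, -1.0]]
force: [0.3, -0.0, 1.0]
grip_width: 62.7
finger_force: 0.0
```

Request:
{"method": "play_rows", "body": {"plan": [[0, 0, -5, 0, 0, 0, 30], [0, 0, -30, 0, 0, 0, 30], [0, 0, -70, 0, 0, 0, 30], [0, 0, -110, 0, 0, 0, 30], [0, 0, -150, 0, 0, 0, 30], [0, 0, -190, 0, 0, 0, 30], [0, 0, -220, 0, 0, 0, 30], [0, 0, -220, 0, 0, 0, 30], [0, 0, -220, 0, 0, 0, 30], [0, 0, -220, 0, 0, 0, 30], [0, 0, -220, 0, 0, 0, 30]]}}

```text
t: 3.45
eef_pos: [448.7, 121.4, 288.4]
eef_rot: [[-0.921, 0.389, -0.004], [0.389, 0.921, -0.0], [0.004, -0.002, -1.0]]
force: [-0.8, -0.3, -3.1]
grip_width: 53.4
finger_force: 30.0
```

```bash
python3 - <<'E'
from h import *
F=[]
for i in range(6):
    c=manip.read_camera('wrist'); st=manip.get_state(); F.append(st['force'])
print(np.round(F,2).tolist(),st['joint_efforts']); snap('wrist','w2')
print(st['eef_pos'],st['grip_width']); print(tool(st,[554.3-st['eef_pos'][0],-87.2-st['eef_pos'][1],0]))
ringw(c,st,st['eef_pos'][2]-69.5+20)
E
```

```text
[[0.58, -0.13, -2.87], [-0.32, 0.67, -1.73], [-0.07, 0.34, -3.34], [0.59, -0.29, -3.01], [-0.46, 1.48, -2.76], [-0.48, 0.37, -2.1]] [-3.45088258e-03 -3.80434763e+01 -2.46699572e+01  2.27783828e-03
  9.19486675e-02 -5.06052527e-05]
[449.62071985 121.52249909 289.54284692] 54.094924767295836
[-1.777e+02 -1.515e+02 -1.000e-01]
ring [504.9 138.6  86.6] ell [520.3 183.3] [  6.9 233.5] area 1340.5
ring [444.5 123.6  26.6] ell [439.2 125.8] [39.  53.7] area 4968.5
```

View pics/w2.png

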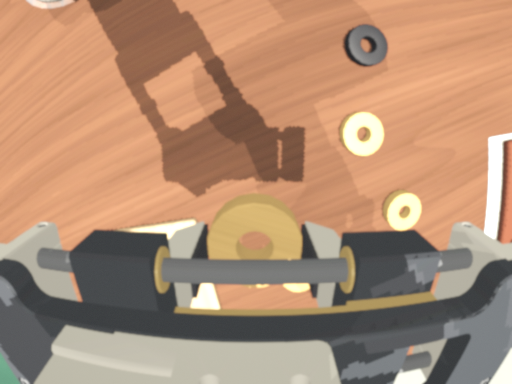

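The ring is held but sits about 7 mm low in the fingers, because the lift began before they had closed. I will set it down and grip it again.

Request:
{"method": "play_rows", "body": {"plan": [[0, 0, 40, 0, 0, 0, 30], [0, 0, 80, 0, 0, 0, 30], [0, 0, 120, 0, 0, 0, 30], [0, 0, 160, 0, 0, 0, 30], [0, 0, 190, 0, 0, 0, 30], [0, 0, 202, 0, 0, 0, 30], [0, 0, 206, 0, 0, 0, 30], [0, 0, 209, 0, 0, 0, 30], [0, 0, 211, 0, 0, 0, 30], [0, 0, 211, 0, 0, 0, 30]]}}

```text
t: 4.63
eef_pos: [450.5, 121.6, 80.0]
eef_rot: [[-0.921, 0.389, 0.002], [0.389, 0.921, 0.0], [-0.002, 0.001, -1.0]]
force: [0.1, 0.3, -2.7]
grip_width: 53.6
finger_force: 30.0
```

Request:
{"method": "play_rows", "body": {"plan": [[0, 0, 0, 0, 0, 0, 75], [0, 0, 0, 0, 0, 0, 75], [0, 0, 4, 0, 0, 0, 75], [0, 0, 7, 0, 0, 0, 75], [0, 0, 9, 0, 0, 0, 75], [0, 0, 9, 0, 0, 0, 30], [0, 0, 9, 0, 0, 0, 30], [0, 0, 9, 0, 0, 0, 30], [0, 0, 9, 0, 0, 0, 30], [0, 0, 9, 0, 0, 0, 30]]}}

```text
t: 5.47
eef_pos: [449.8, 121.6, 70.2]
eef_rot: [[-0.921, 0.389, 0.0], [0.389, 0.921, 0.0], [-0.0, 0.0, -1.0]]
force: [0.0, 0.8, -1.4]
grip_width: 54.3
finger_force: 30.0
```

Request:
{"method": "play_rows", "body": {"plan": [[0, 0, -20, 0, 0, 0, 30], [0, 0, -60, 0, 0, 0, 30], [0, 0, -100, 0, 0, 0, 30], [0, 0, -140, 0, 0, 0, 30], [0, 0, -180, 0, 0, 0, 30], [0, 0, -220, 0, 0, 0, 30], [0, 0, -250, 0, 0, 0, 30], [0, 0, -250, 0, 0, 0, 30], [0, 0, -250, 0, 0, 0, 30]]}}

```text
t: 6.22
eef_pos: [449.8, 121.6, 321.2]
eef_rot: [[-0.921, 0.389, 0.003], [0.389, 0.921, 0.0], [-0.003, 0.001, -1.0]]
force: [-0.2, 0.5, -3.8]
grip_width: 53.9
finger_force: 30.0
```

Request:
{"method": "play_rows", "body": {"plan": [[-28, -18, 0, 0, 0, 0, 30], [-56, -36, 0, 0, 0, 0, 30], [-84, -54, 0, 0, 0, 0, 30], [-112, -71, 0, 0, 0, 0, 30], [-140, -89, 0, 0, 0, 0, 30], [-168, -107, 0, 0, 0, 0, 30], [-196, -125, 0, 0, 0, 0, 30], [-224, -143, 0, 0, 0, 0, 30], [-238, -151, 0, 0, 0, 0, 30], [-238, -151, 0, 0, 0, 0, 30], [-238, -151, 0, 0, 0, 0, 30], [-238, -151, 0, 0, 0, 0, 30]]}}

```text
t: 7.22
eef_pos: [609.4, -109.5, 318.1]
eef_rot: [[-0.921, 0.389, -0.004], [0.389, 0.921, 0.002], [0.004, 0.0, -1.0]]
force: [-0.2, 0.5, -2.3]
grip_width: 54.1
finger_force: 30.0
```

```bash
python3 - <<'E'
from h import *
F=[]
for i in range(6):
    st=manip.get_state(); c=snap('wrist','w3'); F.append(st['force'])
print(np.mean(F,0),np.std(F,0)); np.savez('pics/w3st.npz',eef_pos=st['eef_pos'],eef_rot=st['eef_rot'])
print(st['eef_pos'],st['grip_width'],st['t'])
s=manip.read_camera('side');cv2.imwrite('pics/sx.png',s['color'][:,:,::-1])
E
```

```text
[-0.2015148   0.04522333 -2.45369492] [0.24539101 0.32829879 0.54369352]
[ 609.92159754 -109.30656663  320.45706706] 54.15463639431996 7.4667
```

View pics/w3.png

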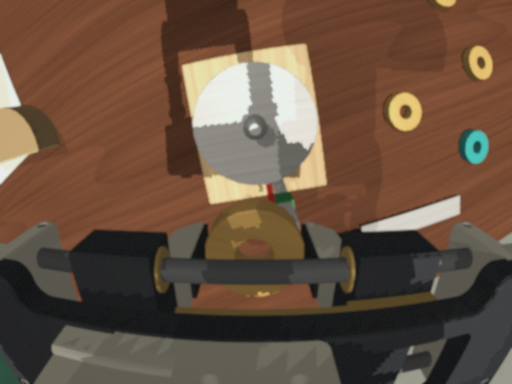

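The wrist view shows the spindle tip at about (255,126) and the pan disc spanning columns 193–319 and rows 61–186. The pointer and clip are near (270,192) and (285,198), and the ring is held level.

```bash
python3 - <<'E'
from h import *
T=dict(np.load('pics/top0.npz'));S=dict(np.load('pics/side0.npz'));W=dict(np.load('pics/w3.npz'));st=dict(np.load('pics/w3st.npz'))
r=ray(W,255,126,st)
print('tip3',tri([ray(T,257.8,212.6),ray(S,273.7,166),r]),'w@211',plane(*r,211))
E_=[plane(*ray(W,*p,st),154)[:2] for p in((193,124),(319,124),(256,61),(256,186))]
print(np.round(E_,1),np.mean(E_,0),np.linalg.norm(E_[0]-E_[1]),np.linalg.norm(E_[2]-E_[3]))
# ring model: where hole & edges project
Tc=np.linalg.inv(W['tool_from_camera']);K=W['intrinsics']
def pw(X):
    p=Tc[:3,:3]@X+Tc[:3,3]; th=np.arctan2(np.hypot(p[0],p[1]),p[2]); return K[:2,2]+K[0,0]*th*p[:2]/np.hypot(p[0],p[1])
for z in(50,57): print(z,[np.round(pw(np.array(q,float)),1).tolist() for q in((28,0,z),(0,28,z),(0,-28,z),(10.5,0,z),(0,10.5,z))])
cv2.imwrite('pics/c3.png',cv2.resize(np.hstack([W['color'][95:160,215:295,::-1],W['color'][190:255,215:295,::-1]]),None,fx=5,fy=5,interpolation=cv2.INTER_CUBIC))
print(W['color'][190:262,254].tolist()[::3]) if 0 else None
E
```

```text
tip3 (array([553.86792995, -86.03882171, 212.09073174]), [np.float64(2.459196018210067), np.float64(1.9349310495773353), np.float64(0.8942172524946644)]) w@211 [553.61340932 -85.23543611 211.        ]
[[ 534.1 -135.8]
 [ 576.8  -34. ]
 [ 505.5  -64. ]
 [ 607.6 -106.8]] [556.03100417 -85.14031488] 110.4494596413991 110.75591349460483
50 [[254.5, 201.3], [306.0, 249.9], [202.9, 249.8], [254.5, 232.8], [274.0, 250.4]]
57 [[254.5, 197.0], [304.1, 244.1], [204.9, 244.0], [254.5, 227.5], [273.2, 244.5]]
```

View pics/c3.png

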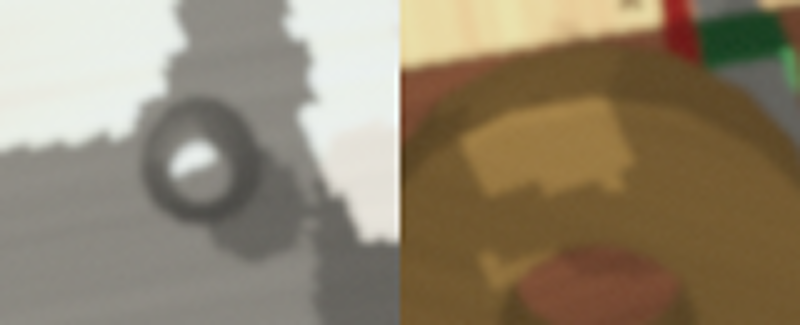

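```bash
python3 - <<'E'
from h import *
W=dict(np.load('pics/w3.npz'));st=dict(np.load('pics/w3st.npz'))
Tc=np.linalg.inv(W['tool_from_camera']);K=W['intrinsics']
def pw(X):
    p=Tc[:3,:3]@np.array(X,float)+Tc[:3,3]; th=np.arctan2(np.hypot(p[0],p[1]),p[2]); return K[0,2]+K[0,0]*th*p[0]/np.hypot(p[0],p[1]),K[1,2]+K[0,0]*th*p[1]/np.hypot(p[0],p[1])
for x in(0,-2,-4):
  for z in(46,50,54): print(x,z,'top edge %.1f bottom edge %.1f hole rim %.1f'%(pw((x+28,0,z))[1],pw((x+28,0,z+20))[1],pw((x+10.5,0,z))[1]), 'obs 209 198 239')
t=np.array(st['eef_rot']).T
for nm,(u,v),z in(('tip',(254,126.4),211),('shoulder',(255.2,127),197),('pan',(256,123.5),154)):
    X=plane(*ray(W,u,v,st),z); print(nm,np.round(X,1),np.round(t@(X-st['eef_pos']),1))
E
```

```text
0 46 top edge 203.9 bottom edge 192.0 hole rim 236.1 obs 209 198 239
0 50 top edge 201.3 bottom edge 190.0 hole rim 232.8 obs 209 198 239
0 54 top edge 198.8 bottom edge 188.0 hole rim 229.7 obs 209 198 239
-2 46 top edge 207.7 bottom edge 195.4 hole rim 239.6 obs 209 198 239
-2 50 top edge 205.0 bottom edge 193.3 hole rim 236.3 obs 209 198 239
-2 54 top edge 202.4 bottom edge 191.3 hole rim 233.1 obs 209 198 239
-4 46 top edge 211.5 bottom edge 198.8 hole rim 243.0 obs 209 198 239
-4 50 top edge 208.7 bottom edge 196.7 hole rim 239.7 obs 209 198 239
-4 54 top edge 206.1 bottom edge 194.6 hole rim 236.4 obs 209 198 239
tip [553.6 -86.  211. ] [ 61.   -0.4 109.4]
shoulder [555.3 -85.8 197. ] [ 59.5   0.5 123.4]
pan [555.9 -85.1 154. ] [ 59.2   1.3 166.4]
```

Request:
{"method": "play_rows", "body": {"plan": [[20, 0, 0, 0, 0, 0, 30], [40, 0, 5, 0, 0, 0, 30], [58, 0, 15, 0, 0, 0, 30], [64, 0.4, 25, 0, 0, 0, 30], [64, 0.4, 30, 0, 0, 0, 30], [64, 0.4, 30, 0, 0, 0, 30], [64, 0.4, 30, 0, 0, 0, 30], [64, 0.4, 30, 0, 0, 0, 30]]}}

```text
t: 8.23
eef_pos: [552.2, -85.3, 290.7]
eef_rot: [[-0.921, 0.389, 0.001], [0.389, 0.921, -0.0], [-0.001, 0.0, -1.0]]
force: [0.5, 0.0, -2.6]
grip_width: 54.5
finger_force: 30.0
```

```bash
python3 - <<'E'
from h import *
st=manip.get_state(); print(st['eef_pos'],st['force'])
w=manip.read_camera('wrist')['color'];s=manip.read_camera('side')['color']
a=cv2.resize(w[180:300,190:320,::-1],(650,600))[:300];a=cv2.resize(w[190:265,190:320,::-1],(520,300),interpolation=cv2.INTER_CUBIC)
b=cv2.resize(s[120:220,225:325,::-1],(600,600),interpolation=cv2.INTER_CUBIC)[0:300]
o=np.zeros((600,800,3),np.uint8);o[:300,:520]=a;o[300:,:600]=b;cv2.imwrite('pics/c4.png',o)
E
```

```text
[552.19157184 -85.25836673 290.7345975 ] [ 0.52717281  0.00467828 -2.58419357]
```

View pics/c4.png

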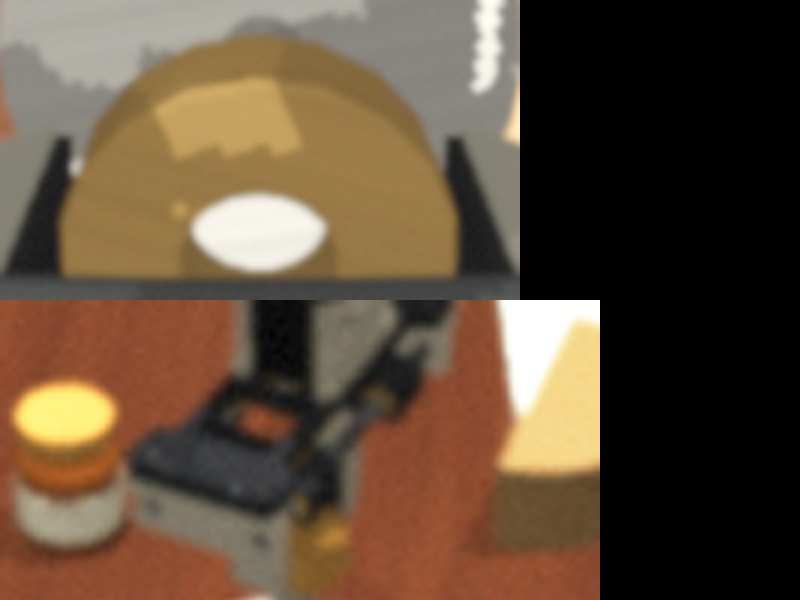

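The wrist crop shows only the white pan through the hole, with the spindle hidden behind the ring's near side, as expected if it is aligned. I will go down gently and watch the side forces.

Request:
{"method": "play_rows", "body": {"plan": [[0, 0, 4, 0, 0, 0, 30], [0, 0, 8, 0, 0, 0, 30], [0, 0, 11, 0, 0, 0, 30], [0, 0, 14, 0, 0, 0, 30], [0, 0, 17, 0, 0, 0, 30], [0, 0, 19, 0, 0, 0, 30], [0, 0, 19, 0, 0, 0, 30]]}}

```text
t: 8.92
eef_pos: [551.2, -84.8, 270.6]
eef_rot: [[-0.921, 0.389, -0.001], [0.389, 0.921, 0.0], [0.001, -0.0, -1.0]]
force: [0.8, -0.1, -3.3]
grip_width: 53.9
finger_force: 30.0
```

Request:
{"method": "play_rows", "body": {"plan": [[0, 0, 2, 0, 0, 0, 30], [0, 0, 4, 0, 0, 0, 30], [0, 0, 6, 0, 0, 0, 30], [0, 0, 8, 0, 0, 0, 30], [0, 0, 8, 0, 0, 0, 30]]}}

```text
t: 9.33
eef_pos: [551.2, -84.8, 262.7]
eef_rot: [[-0.921, 0.389, -0.001], [0.389, 0.921, 0.0], [0.001, 0.0, -1.0]]
force: [0.1, 0.6, -2.7]
grip_width: 54.1
finger_force: 30.0
```

```bash
cat >> h.py <<'E'
def force(n=8):
    F=[];M=[]
    for i in range(n):
        c=manip.read_camera('wrist'); st=manip.get_state(); F.append(st['force']);M.append(st['moment'])
    print('t',st['t'],'pos',np.round(st['eef_pos'],1),'F',np.round(np.mean(F,0),2),'sd',np.round(np.std(F,0),2),'toolF',tool(st,np.mean(F,0)),'M',np.round(np.mean(M,0),3),'w',st['grip_width']); return c,st
E
python3 -c "
from h import *
c,st=force(8)
s=manip.read_camera('side')['color']
a=cv2.resize(c['color'][190:265,190:320,::-1],(520,300),interpolation=cv2.INTER_CUBIC)
b=cv2.resize(s[150:210,225:305,::-1],(400,300),interpolation=cv2.INTER_CUBIC)
o=np.zeros((600,600,3),np.uint8);o[:300,:520]=a;o[300:,:400]=b;cv2.imwrite('pics/c5.png',o)"
```

```text
t 9.7333 pos [551.5 -84.9 263.3] F [-0.01 -0.2  -2.75] sd [0.21 0.69 0.62] toolF [-0.1 -0.2  2.7] M [-0.004  0.032 -0.006] w 54.393523042201444
```

No side force, and the ring's underside is about 18 mm below the tip, so it is on the spindle. Next I lower it to just above the pan.

Request:
{"method": "play_rows", "body": {"plan": [[0, 0, 4, 0, 0, 0, 30], [0, 0, 8, 0, 0, 0, 30], [0, 0, 12, 0, 0, 0, 30], [0, 0, 16, 0, 0, 0, 30], [0, 0, 20, 0, 0, 0, 30], [0, 0, 24, 0, 0, 0, 30], [0, 0, 28, 0, 0, 0, 30], [0, 0, 31, 0, 0, 0, 30], [0, 0, 33, 0, 0, 0, 30], [0, 0, 34, 0, 0, 0, 30], [0, 0, 34, 0, 0, 0, 30]]}}

```text
t: 10.7
eef_pos: [551.4, -84.9, 229.0]
eef_rot: [[-0.921, 0.389, -0.0], [0.389, 0.921, 0.0], [0.0, 0.0, -1.0]]
force: [-1.0, -0.7, -2.6]
grip_width: 54.2
finger_force: 30.0
```

```bash
python3 -c "
from h import *
force(4)"
```

```text
t 10.9 pos [551.5 -85.  229.5] F [ 0.28 -0.09 -2.94] sd [0.2  0.39 0.83] toolF [-0.3  0.   2.9] M [-0.006 -0.012  0.009] w 54.462032036708955
```

Request:
{"method": "play_rows", "body": {"plan": [[0, 0, 1, 0, 0, 0, 30], [0, 0, 2, 0, 0, 0, 30], [0, 0, 3, 0, 0, 0, 30], [0, 0, 4, 0, 0, 0, 30], [0, 0, 5, 0, 0, 0, 30], [0, 0, 6, 0, 0, 0, 30], [0, 0, 7, 0, 0, 0, 30], [0, 0, 8, 0, 0, 0, 30], [0, 0, 9, 0, 0, 0, 30], [0, 0, 10, 0, 0, 0, 30], [0, 0, 10, 0, 0, 0, 30], [0, 0, 10, 0, 0, 0, 30]]}}

```text
t: 11.9
eef_pos: [551.4, -84.9, 219.2]
eef_rot: [[-0.921, 0.389, 0.0], [0.389, 0.921, 0.0], [-0.0, 0.0, -1.0]]
force: [-0.6, 0.6, -2.2]
grip_width: 54.2
finger_force: 30.0
```

```bash
python3 -c "
from h import *
force(8)"
```

```text
t 12.3 pos [551.4 -84.9 219.3] F [-0.7  -0.27 -1.31] sd [0.44 0.46 0.42] toolF [ 0.5 -0.5  1.3] M [ 0.018  0.118 -0.019] w 54.622184978373525
```

Request:
{"method": "play_rows", "body": {"plan": [[0, 0, 1, 0, 0, 0, 30], [0, 0, 2, 0, 0, 0, 30], [0, 0, 3, 0, 0, 0, 30], [0, 0, 4, 0, 0, 0, 30], [0, 0, 5, 0, 0, 0, 30], [0, 0, 6, 0, 0, 0, 30], [0, 0, 6, 0, 0, 0, 30]]}}

```text
t: 12.88
eef_pos: [551.5, -84.9, 213.1]
eef_rot: [[-0.921, 0.389, 0.0], [0.389, 0.921, 0.0], [-0.0, 0.0, -1.0]]
force: [-0.4, 0.8, -0.3]
grip_width: 54.1
finger_force: 30.0
```

```bash
python3 -c "
from h import *
force(20)
s=snap('side','s6');t=snap('top','t6')"
```

```text
t 13.8833 pos [551.5 -84.9 213.2] F [ 0.09  0.09 -0.61] sd [0.55 0.36 0.45] toolF [-0.   0.1  0.6] M [-0.02  -0.018 -0.   ] w 54.31856342495688
```

Request:
{"method": "play_rows", "body": {"plan": [[0, 0, 0.7, 0, 0, 0, 30], [0, 0, 1.4, 0, 0, 0, 30], [0, 0, 2.1, 0, 0, 0, 30], [0, 0, 2.8, 0, 0, 0, 30], [0, 0, 3.3, 0, 0, 0, 30], [0, 0, 3.3, 0, 0, 0, 30]]}}

```text
t: 14.48
eef_pos: [551.5, -84.9, 209.9]
eef_rot: [[-0.921, 0.389, 0.0], [0.389, 0.921, 0.0], [-0.0, 0.0, -1.0]]
force: [1.1, -0.1, 0.7]
grip_width: 54.4
finger_force: 30.0
```

```bash
python3 -c "
from h import *
force(24)
s=snap('side','s7');t=snap('top','t7')"
```

```text
t 15.6833 pos [551.4 -84.9 209.9] F [ 1.36 -0.06  0.13] sd [0.61 0.52 0.39] toolF [-1.3  0.5 -0.1] M [-0.065 -0.203  0.018] w 54.199064293766014
```

The pan bears the weight (Fz about 0), so I release it and go up.

Request:
{"method": "play_rows", "body": {"plan": [[0, 0, 0, 0, 0, 0, 65], [0, 0, 0, 0, 0, 0, 72], [0, 0, 0, 0, 0, 0, 80], [0, 0, 0, 0, 0, 0, 80], [0, 0, -15, 0, 0, 0, 80], [0, 0, -40, 0, 0, 0, 80], [0, 0, -70, 0, 0, 0, 100], [0, 0, -90, 0, 0, 0, 100], [0, 0, -90, 0, 0, 0, 100]]}}

```text
t: 16.53
eef_pos: [552.8, -85.3, 304.6]
eef_rot: [[-0.921, 0.389, 0.008], [0.389, 0.921, -0.002], [-0.008, 0.001, -1.0]]
force: [-0.2, 0.5, 0.0]
grip_width: 88.4
finger_force: 0.0
```

```bash
python3 -c "
from h import *
c,st=force(6)
p=st['eef_pos']
for n,r in(('r4',(622.9,118.7)),('r2',(463,265.9)),('r3',(591.1,293.3))): print(n,tool(st,[r[0]-p[0],r[1]-p[1],0]))"
```

```text
t 16.8333 pos [550.9 -84.8 298.5] F [-0.25 -0.09 -0.06] sd [0.38 0.58 0.68] toolF [ 0.2 -0.2  0.1] M [ 0.004 -0.007  0.03 ] w 91.89419247595853
r4 [ 12.9 215.4  -0. ]
r2 [217.5 288.8   0.5]
r3 [1.102e+02 3.639e+02 2.000e-01]
```

Request:
{"method": "play_rows", "body": {"plan": [[2, 40, 0, 0, 0, 0, 100], [4, 80, 0, 0, 0, 0, 100], [7, 120, 20, 0, 0, 0, 100], [9, 160, 50, 0, 0, 0, 100], [11, 195, 80, 0, 0, 0, 100], [12, 212, 115, 0, 0, 0, 100], [12, 216, 150, 0, 0, 0, 100], [12, 216, 185, 0, 0, 0, 100], [12, 216, 210, 0, 0, 0, 100], [12, 216, 222, 0, 0, 0, 100], [12, 216, 222, 0, 0, 0, 100], [12, 216, 222, 0, 0, 0, 100]]}}

```text
t: 17.83
eef_pos: [624.7, 118.6, 78.1]
eef_rot: [[-0.921, 0.389, -0.0], [0.389, 0.921, 0.0], [0.0, -0.0, -1.0]]
force: [-0.2, -0.5, 0.6]
grip_width: 91.6
finger_force: 0.0
```

```bash
python3 - <<'E'
from h import *
st=manip.get_state(); c=snap('wrist','w8'); print(st['eef_pos'])
for n in('side','top'):
    c=snap(n,n+'8')
a=cv2.imread('pics/w8.png')[170:270,180:330];b=cv2.imread('pics/side8.png')[150:225,230:310];t=cv2.imread('pics/top8.png')[165:245,220:300]
o=np.zeros((600,800,3),np.uint8)
o[:300,:400]=cv2.resize(a,(400,300));o[:375,400:]=cv2.resize(b,(400,375),interpolation=cv2.INTER_CUBIC);o[300:,:300]=cv2.resize(t,(300,300),interpolation=cv2.INTER_CUBIC);cv2.imwrite('pics/c8.png',o)
E
```

```text
[624.70190714 118.56813289  78.10361651]
```

View pics/c8.png

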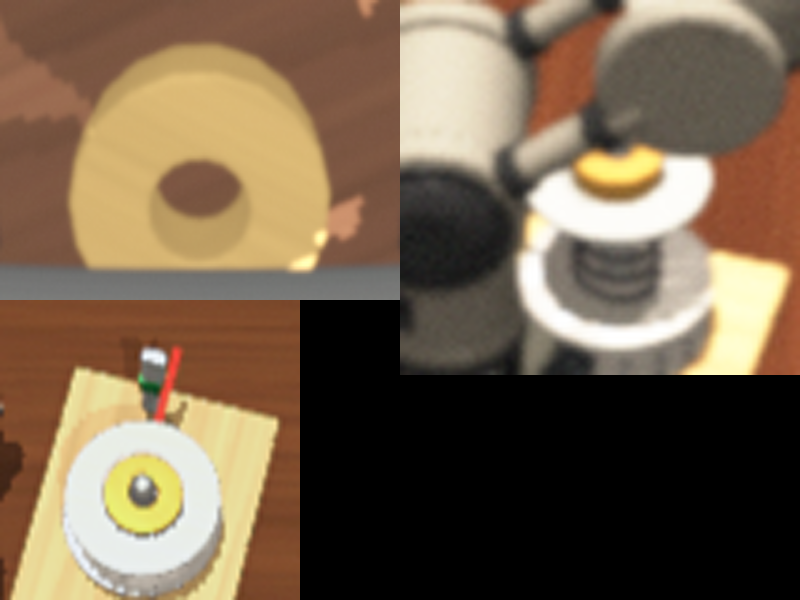

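Ring 1 is seated on the pan. Ring 2 is centred between the fingers, about 1.6 mm towards +x of the tool.

Request:
{"method": "play_rows", "body": {"plan": [[1.6, 0, 4, 0, 0, 0, 100], [1.6, 0, 8.5, 0, 0, 0, 100], [1.6, 0, 8.5, 0, 0, 0, 60], [1.6, 0, 8.5, 0, 0, 0, 30], [1.6, 0, 8.5, 0, 0, 0, 30], [1.6, 0, 8.5, 0, 0, 0, 30], [1.6, 0, 8.5, 0, 0, 0, 30], [1.6, 0, 8.5, 0, 0, 0, 30], [1.6, 0, 8.5, 0, 0, 0, 30], [1.6, 0, 8.5, 0, 0, 0, 30]]}}

```text
t: 18.82
eef_pos: [623.0, 119.4, 69.5]
eef_rot: [[-0.921, 0.389, 0.0], [0.389, 0.921, 0.0], [-0.0, 0.0, -1.0]]
force: [-0.4, 0.2, 0.0]
grip_width: 55.2
finger_force: 30.0
```

Request:
{"method": "play_rows", "body": {"plan": [[0, 0, -15, 0, 0, 0, 30], [0, 0, -50, 0, 0, 0, 30], [0, 0, -90, 0, 0, 0, 30], [0, 0, -130, 0, 0, 0, 30], [0, 0, -170, 0, 0, 0, 30], [0, 0, -205, 0, 0, 0, 30], [0, 0, -225, 0, 0, 0, 30], [0, 0, -225, 0, 0, 0, 30], [0, 0, -225, 0, 0, 0, 30]]}}

```text
t: 19.57
eef_pos: [622.8, 119.3, 294.2]
eef_rot: [[-0.921, 0.389, 0.0], [0.389, 0.921, 0.0], [-0.0, 0.0, -1.0]]
force: [-0.8, -0.0, -3.8]
grip_width: 55.4
finger_force: 30.0
```

```bash
python3 - <<'E'
from h import *
c,st=force(20); cv2.imwrite('pics/w9.png',c['color'][:,:,::-1])
p=st['eef_pos']; print(tool(st,[555.2-p[0],-86.3-p[1],0]))
# clip/pointer in the side views: clear view before (t=0); after: arm was out of view?
g=c['color'].astype(int)
col=g[185:258,255]; print(np.round(col.mean(1)).astype(int).tolist())
E
```

```text
t 20.5667 pos [623.  119.3 294.5] F [-0.2  -0.12 -3.62] sd [0.58 0.41 0.65] toolF [ 0.1 -0.2  3.6] M [ 0.002  0.002 -0.008] w 54.99706722738524
[ -17.6 -215.8   -0. ]
[87, 88, 89, 87, 89, 87, 87, 79, 75, 74, 73, 76, 74, 74, 75, 76, 75, 83, 91, 95, 94, 92, 90, 89, 89, 91, 89, 90, 89, 89, 89, 89, 91, 91, 89, 88, 88, 89, 89, 88, 88, 87, 86, 85, 86, 86, 84, 78, 74, 72, 73, 73, 73, 75, 74, 76, 76, 77, 77, 77, 75, 75, 78, 81, 85, 87, 84, 77, 73, 75, 72, 72, 71]
```

Request:
{"method": "play_rows", "body": {"plan": [[-3, -40, 0, 0, 0, 0, 30], [-6, -80, 0, 0, 0, 0, 30], [-10, -120, 0, 0, 0, 0, 30], [-13, -160, 0, 0, 0, 0, 30], [-16, -195, 0, 0, 0, 0, 30], [-17.8, -213, 0, 0, 0, 0, 30], [-17.8, -215.8, 0, 0, 0, 0, 30], [-17.8, -215.8, 8, 0, 0, 0, 30], [-17.8, -215.8, 16, 0, 0, 0, 30], [-17.8, -215.8, 20, 0, 0, 0, 30], [-17.8, -215.8, 20, 0, 0, 0, 30]]}}

```text
t: 21.48
eef_pos: [555.0, -84.9, 272.5]
eef_rot: [[-0.922, 0.388, -0.003], [0.388, 0.922, 0.001], [0.003, -0.0, -1.0]]
force: [-0.3, 0.1, -3.3]
grip_width: 55.4
finger_force: 30.0
```

Request:
{"method": "play_rows", "body": {"plan": [[0, 0, 4, 0, 0, 0, 30], [0, 0, 8, 0, 0, 0, 30], [0, 0, 12, 0, 0, 0, 30], [0, 0, 15, 0, 0, 0, 30], [0, 0, 18, 0, 0, 0, 30], [0, 0, 21, 0, 0, 0, 30], [0, 0, 24, 0, 0, 0, 30], [0, 0, 27, 0, 0, 0, 30], [0, 0, 27, 0, 0, 0, 30]]}}

```text
t: 22.23
eef_pos: [555.1, -86.3, 246.7]
eef_rot: [[-0.921, 0.389, -0.001], [0.389, 0.921, 0.0], [0.001, -0.0, -1.0]]
force: [0.2, 0.0, -2.0]
grip_width: 55.4
finger_force: 30.0
```

```bash
python3 -c "
from h import *
force(8)"
```

```text
t 22.6333 pos [555.4 -86.4 247.6] F [-0.12 -0.18 -3.31] sd [0.52 0.61 0.42] toolF [ 0.  -0.2  3.3] M [0.011 0.016 0.003] w 54.932110942803874
```

Request:
{"method": "play_rows", "body": {"plan": [[0, 0, 4, 0, 0, 0, 30], [0, 0, 8, 0, 0, 0, 30], [0, 0, 12, 0, 0, 0, 30], [0, 0, 15, 0, 0, 0, 30], [0, 0, 17, 0, 0, 0, 30], [0, 0, 18, 0, 0, 0, 30], [0, 0, 19, 0, 0, 0, 30], [0, 0, 20, 0, 0, 0, 30], [0, 0, 21, 0, 0, 0, 30], [0, 0, 22, 0, 0, 0, 30], [0, 0, 23, 0, 0, 0, 30], [0, 0, 24, 0, 0, 0, 30]]}}

```text
t: 23.63
eef_pos: [555.4, -86.4, 223.5]
eef_rot: [[-0.921, 0.389, 0.0], [0.389, 0.921, -0.0], [-0.0, 0.0, -1.0]]
force: [0.6, -0.8, -3.0]
grip_width: 55.6
finger_force: 30.0
```

Request:
{"method": "play_rows", "body": {"plan": [[0, 0, 1, 0, 0, 0, 30], [0, 0, 2, 0, 0, 0, 30], [0, 0, 3, 0, 0, 0, 30], [0, 0, 4, 0, 0, 0, 30], [0, 0, 5, 0, 0, 0, 30], [0, 0, 6, 0, 0, 0, 30], [0, 0, 7, 0, 0, 0, 30], [0, 0, 8, 0, 0, 0, 30], [0, 0, 9, 0, 0, 0, 30], [0, 0, 9, 0, 0, 0, 30]]}}

```text
t: 24.47
eef_pos: [555.4, -86.4, 214.3]
eef_rot: [[-0.921, 0.389, 0.0], [0.389, 0.921, 0.0], [-0.0, 0.0, -1.0]]
force: [0.8, 0.1, -0.1]
grip_width: 55.1
finger_force: 30.0
```

```bash
python3 -c "
from h import *
force(20)"
```

```text
t 25.4667 pos [555.4 -86.4 214.4] F [ 0.23 -0.15 -0.56] sd [0.58 0.39 0.37] toolF [-0.3 -0.   0.6] M [ 0.    -0.026 -0.005] w 55.48008768275018
```

Request:
{"method": "play_rows", "body": {"plan": [[0, 0, 0.7, 0, 0, 0, 30], [0, 0, 1.4, 0, 0, 0, 30], [0, 0, 2.1, 0, 0, 0, 30], [0, 0, 2.8, 0, 0, 0, 30], [0, 0, 3.1, 0, 0, 0, 30], [0, 0, 3.1, 0, 0, 0, 30]]}}

```text
t: 25.97
eef_pos: [555.4, -86.4, 211.3]
eef_rot: [[-0.921, 0.389, 0.0], [0.389, 0.921, 0.0], [-0.0, 0.0, -1.0]]
force: [0.4, -0.4, 0.2]
grip_width: 55.1
finger_force: 30.0
```

```bash
python3 -c "
from h import *
force(24)"
```

```text
t 27.1667 pos [555.4 -86.4 211.3] F [ 1.02 -0.15  0.02] sd [0.59 0.47 0.49] toolF [-1.   0.3 -0. ] M [-0.036 -0.177  0.002] w 55.323080851067864
```

Balanced at Fz = 0.02, so I release, go up and move aside for a clear view of the pointer.

Request:
{"method": "play_rows", "body": {"plan": [[0, 0, 0, 0, 0, 0, 65], [0, 0, 0, 0, 0, 0, 72], [0, 0, 0, 0, 0, 0, 80], [0, 0, 0, 0, 0, 0, 80], [0, 0, -15, 0, 0, 0, 80], [0, 0, -40, 0, 0, 0, 80], [0, 0, -70, 0, 0, 0, 100], [0, 0, -90, 0, 0, 0, 100], [10, 40, -90, 0, 0, 0, 100], [30, 80, -90, 0, 0, 0, 100], [50, 120, -90, 0, 0, 0, 100], [70, 160, -90, 0, 0, 0, 100]]}}

```text
t: 28.17
eef_pos: [553.3, 80.6, 301.4]
eef_rot: [[-0.921, 0.39, 0.0], [0.39, 0.921, 0.0], [0.0, 0.0, -1.0]]
force: [0.2, 1.0, 0.3]
grip_width: 91.8
finger_force: 0.0
```

Request:
{"method": "play_rows", "body": {"plan": [[20, 40, 0, 0, 0, 0, 100], [40, 80, 0, 0, 0, 0, 100], [60, 110, 0, 0, 0, 0, 100], [80, 120, 0, 0, 0, 0, 100], [80, 120, 0, 0, 0, 0, 100], [80, 120, 0, 0, 0, 0, 100]]}}

```text
t: 28.67
eef_pos: [526.1, 221.8, 301.3]
eef_rot: [[-0.922, 0.387, -0.0], [0.387, 0.922, -0.0], [0.0, -0.0, -1.0]]
force: [-0.1, -0.9, -0.0]
grip_width: 91.8
finger_force: 0.0
```

```bash
python3 - <<'E'
from h import *
st=manip.get_state();print(st['eef_pos'],st['t'])
S=snap('side','s10');T=snap('top','t10')
b=S['color'][155:215,225:305,::-1];t=T['color'][165:245,220:300,::-1]
o=np.zeros((480,800,3),np.uint8);o[:300,:400]=cv2.resize(b,(400,300),interpolation=cv2.INTER_CUBIC);o[:400,400:]=cv2.resize(t,(400,400),interpolation=cv2.INTER_CUBIC);cv2.imwrite('pics/c10.png',o)
def blob(c,lo,hi,roi):
    x0,x1,y0,y1=roi; m=cv2.inRange(cv2.cvtColor(c['color'],cv2.COLOR_RGB2HSV),lo,hi)[y0:y1,x0:x1]; y,x=np.nonzero(m); print(len(x),x.min()+x0,x.max()+x0,y.min()+y0,y.max()+y0,x.mean()+x0,y.mean()+y0)
for c,r in((T,(240,290,165,210)),(S,(225,260,160,220))):
    blob(c,(50,100,30),(85,255,255),r); blob(c,(0,190,140),(5,255,255),r)
for z in(152,116,86):print(z,[np.round(proj(c,np.array([661,-109.5,z])),1).tolist() for c in (T,S)],'clip',np.round(proj(S,np.array([647.8,-91.4,z])),1))
E
```

```text
[526.0697016  221.81116932 301.28654807] 28.6667
12 257 263 186 189 259.9166666666667 187.5
12 264 267 180 188 265.5833333333333 184.25
24 241 244 189 196 242.54166666666666 192.5
29 238 253 183 187 248.75862068965517 185.31034482758622
152 [[267.5, 178.1], [238.1, 174.7]] clip [241.7 178.8]
116 [[267.2, 181.6], [238.6, 183.7]] clip [242.2 187.9]
86 [[266.9, 184.3], [239.1, 191.0]] clip [242.5 195.2]
```

View pics/c10.png

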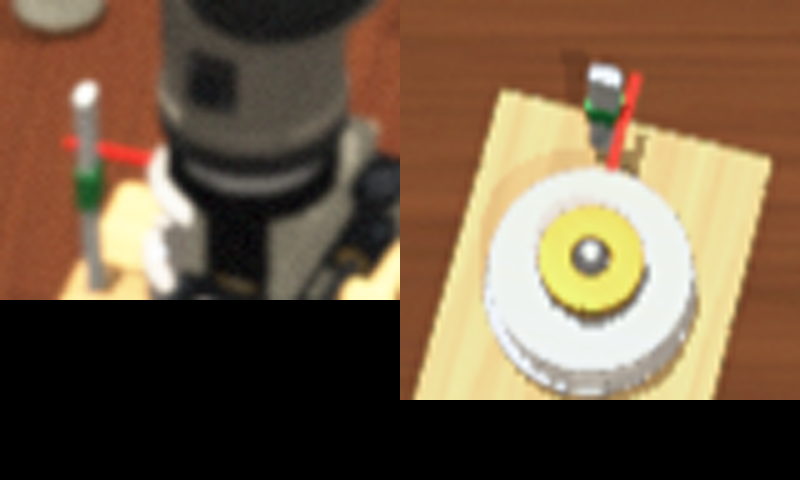

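The side crop shows the pointer at row ~183–185, down 8.5 px or about 34 mm. Allowing for parallax it is still just above the clip's upper edge, so a third weight is needed. In the top view both rings are seated on the spindle.

Request:
{"method": "play_rows", "body": {"plan": [[35, 8, 10, 0, 0, 0, 100], [65, 14, 35, 0, 0, 0, 100], [73, 16, 70, 0, 0, 0, 100], [73, 16, 110, 0, 0, 0, 100], [73, 16, 150, 0, 0, 0, 100], [73, 16, 185, 0, 0, 0, 100], [73, 16, 210, 0, 0, 0, 100], [73, 16, 223, 0, 0, 0, 100], [73, 16, 223, 0, 0, 0, 100], [73, 16, 223, 0, 0, 0, 100]]}}

```text
t: 29.6
eef_pos: [466.4, 262.9, 78.1]
eef_rot: [[-0.92, 0.391, -0.001], [0.391, 0.92, -0.0], [0.001, -0.001, -1.0]]
force: [-0.1, -0.3, 0.5]
grip_width: 91.8
finger_force: 0.0
```

```bash
python3 - <<'E'
from h import *
st=manip.get_state(); c=snap('wrist','w11'); print(st['eef_pos'],st['t'])
g=c['color'].astype(int)
for u in(251,255,259): print(np.round(g[180:250,u].mean(1)).astype(int).tolist())
h=cv2.cvtColor(c['color'],cv2.COLOR_RGB2HSV); m=cv2.inRange(h,(18,110,60),(36,255,255)); 
for v in(215,222,230): x=np.nonzero(m[v,190:320])[0]+190; print(v,x.min(),x.max())
S=snap('side','s11');T=snap('top','t11')
E
```

```text
[466.38310499 262.85316945  78.05276063] 29.6
[113, 135, 154, 162, 165, 165, 164, 165, 168, 173, 184, 193, 196, 194, 191, 189, 190, 189, 190, 191, 189, 190, 189, 189, 189, 189, 187, 186, 186, 185, 186, 187, 188, 187, 187, 187, 188, 188, 186, 178, 155, 127, 109, 102, 101, 101, 102, 101, 101, 100, 100, 100, 98, 98, 97, 99, 103, 119, 143, 157, 162, 165, 166, 165, 163, 163, 163, 164, 165, 165]
[125, 148, 161, 165, 165, 165, 165, 165, 168, 177, 190, 196, 194, 192, 191, 190, 190, 190, 189, 190, 189, 190, 189, 188, 188, 189, 188, 188, 186, 186, 185, 186, 187, 187, 187, 187, 187, 185, 176, 154, 125, 108, 102, 100, 101, 101, 100, 101, 100, 99, 99, 97, 98, 98, 96, 99, 99, 102, 116, 139, 157, 164, 166, 166, 166, 165, 163, 163, 164, 166]
[121, 145, 159, 164, 165, 166, 164, 166, 167, 175, 186, 193, 194, 192, 190, 190, 190, 190, 190, 190, 189, 189, 189, 189, 188, 188, 188, 188, 188, 188, 186, 186, 186, 186, 187, 187, 187, 184, 174, 146, 116, 103, 102, 101, 101, 99, 100, 100, 98, 99, 100, 98, 99, 96, 99, 97, 100, 103, 113, 134, 156, 163, 165, 166, 167, 167, 164, 164, 164, 165]
215 214 303
222 212 305
230 210 302
```

Ring 3 is between the fingers, offset about +4.2 mm in x and +2.2 mm in y of the tool, so I correct, grip and lift.

Request:
{"method": "play_rows", "body": {"plan": [[4.2, 2.2, 0, 0, 0, 0, 100], [4.2, 2.2, 4, 0, 0, 0, 100], [4.2, 2.2, 8.5, 0, 0, 0, 100], [4.2, 2.2, 8.5, 0, 0, 0, 60], [4.2, 2.2, 8.5, 0, 0, 0, 30], [4.2, 2.2, 8.5, 0, 0, 0, 30], [4.2, 2.2, 8.5, 0, 0, 0, 30], [4.2, 2.2, 8.5, 0, 0, 0, 30], [4.2, 2.2, 8.5, 0, 0, 0, 30], [4.2, 2.2, 8.5, 0, 0, 0, 30], [4.2, 2.2, 8.5, 0, 0, 0, 30]]}}

```text
t: 30.67
eef_pos: [462.7, 267.6, 69.9]
eef_rot: [[-0.921, 0.389, 0.0], [0.389, 0.921, -0.0], [-0.0, 0.0, -1.0]]
force: [-0.7, -0.9, 0.6]
grip_width: 54.5
finger_force: 30.0
```

Request:
{"method": "play_rows", "body": {"plan": [[0, 0, -15, 0, 0, 0, 30], [0, 0, -50, 0, 0, 0, 30], [0, 0, -90, 0, 0, 0, 30], [0, 0, -130, 0, 0, 0, 30], [0, 0, -170, 0, 0, 0, 30], [0, 0, -205, 0, 0, 0, 30], [0, 0, -225, 0, 0, 0, 30], [0, 0, -225, 0, 0, 0, 30], [0, 0, -225, 0, 0, 0, 30]]}}

```text
t: 31.42
eef_pos: [462.5, 267.5, 294.4]
eef_rot: [[-0.921, 0.389, 0.0], [0.389, 0.921, 0.0], [-0.0, 0.0, -1.0]]
force: [1.3, -0.1, -5.6]
grip_width: 54.8
finger_force: 30.0
```

```bash
python3 - <<'E'
from h import *
c,st=force(20)
p=st['eef_pos']; print(tool(st,[555.2-p[0],-86.3-p[1],0]))
g=c['color'].astype(int)
col=g[185:258,255]; print(np.round(col.mean(1)).astype(int).tolist())
E
```

```text
t 32.4167 pos [462.7 267.6 294.9] F [ 0.14  0.05 -4.9 ] sd [0.54 0.45 0.47] toolF [-0.1  0.1  4.9] M [0.001 0.011 0.003] w 54.67464751506346
[-222.9 -290.    -0. ]
[158, 158, 158, 156, 155, 156, 157, 157, 157, 154, 153, 153, 154, 152, 152, 153, 154, 155, 161, 172, 180, 181, 179, 178, 177, 177, 177, 177, 176, 176, 177, 177, 177, 177, 176, 175, 175, 176, 176, 175, 174, 174, 173, 173, 174, 175, 174, 172, 167, 157, 150, 148, 150, 151, 155, 158, 158, 158, 157, 156, 156, 153, 152, 158, 168, 175, 175, 169, 160, 154, 153, 154, 153]
```

Ring 3 weighs about 4.9 N, a sink of about 27 mm. The predicted total of about 61 mm falls inside the clip's 38–68 mm.

Request:
{"method": "play_rows", "body": {"plan": [[-24, -32, 0, 0, 0, 0, 30], [-49, -64, 0, 0, 0, 0, 30], [-73, -95, 0, 0, 0, 0, 30], [-98, -127, 0, 0, 0, 0, 30], [-122, -159, 0, 0, 0, 0, 30], [-147, -191, 0, 0, 0, 0, 30], [-171, -222, 0, 0, 0, 0, 30], [-196, -254, 0, 0, 0, 0, 30], [-215, -279, 0, 0, 0, 0, 30], [-223.3, -290, 0, 0, 0, 0, 30], [-223.3, -290, 0, 0, 0, 0, 30], [-223.3, -290, 0, 0, 0, 0, 30]]}}

```text
t: 33.42
eef_pos: [555.4, -86.7, 294.5]
eef_rot: [[-0.921, 0.391, -0.001], [0.391, 0.921, 0.001], [0.001, 0.001, -1.0]]
force: [-0.1, 0.6, -4.5]
grip_width: 54.7
finger_force: 30.0
```

```bash
python3 - <<'E'
from h import *
c,st=force(4)
p=st['eef_pos']; print(tool(st,[555.2-p[0],-86.3-p[1],0]))
E
```

```text
t 33.6167 pos [555.4 -85.  295. ] F [-0.16  0.14 -4.69] sd [0.43 0.6  0.28] toolF [0.2 0.1 4.7] M [ 0.01   0.02  -0.018] w 54.35713718902604
[-0.4 -1.3 -0. ]
```

Request:
{"method": "play_rows", "body": {"plan": [[0, 0, 15, 0, 0, 0, 30], [0, 0, 30, 0, 0, 0, 30], [0, 0, 40, 0, 0, 0, 30], [0, 0, 40, 0, 0, 0, 30], [0, 0, 40, 0, 0, 0, 30]]}}

```text
t: 34.03
eef_pos: [555.4, -85.8, 254.7]
eef_rot: [[-0.922, 0.388, -0.001], [0.388, 0.922, 0.0], [0.001, 0.0, -1.0]]
force: [0.0, -0.4, -4.7]
grip_width: 54.5
finger_force: 30.0
```

```bash
python3 - <<'E'
from h import *
c,st=force(3)
p=st['eef_pos']; print(tool(st,[555.2-p[0],-86.3-p[1],0]))
E
```

```text
Traceback (most recent call last):
  File "h.py", line 31, in force
    c=manip.read_camera('wrist'); st=manip.get_state(); F.append(st['force']);M.append(st['moment'])
ValueError: 200 camera calls are used up
```

The camera calls are used up, so from here I average the force over short holds.

Request:
{"method": "play_rows", "body": {"plan": [[0, -0.5, 3, 0, 0, 0, 30], [0, -0.5, 6, 0, 0, 0, 30], [0, -0.5, 9, 0, 0, 0, 30], [0, -0.5, 11, 0, 0, 0, 30], [0, -0.5, 13, 0, 0, 0, 30], [0, -0.5, 15, 0, 0, 0, 30], [0, -0.5, 17, 0, 0, 0, 30], [0, -0.5, 19, 0, 0, 0, 30], [0, -0.5, 21, 0, 0, 0, 30], [0, -0.5, 21, 0, 0, 0, 30]]}}

```text
t: 34.92
eef_pos: [555.2, -86.8, 233.3]
eef_rot: [[-0.921, 0.389, -0.001], [0.389, 0.921, 0.0], [0.001, 0.0, -1.0]]
force: [-0.0, -0.2, -4.3]
grip_width: 54.7
finger_force: 30.0
```

Request:
{"method": "play_rows", "body": {"plan": [[0, 0, 0, 0, 0, 0, 30]]}}

```text
t: 35.0
eef_pos: [555.3, -86.9, 233.7]
eef_rot: [[-0.921, 0.389, -0.0], [0.389, 0.921, 0.0], [0.0, 0.0, -1.0]]
force: [0.5, 0.2, -4.9]
grip_width: 54.2
finger_force: 30.0
```

Request:
{"method": "play_rows", "body": {"plan": [[0, 0, 0, 0, 0, 0, 30]]}}

```text
t: 35.08
eef_pos: [555.4, -86.9, 233.9]
eef_rot: [[-0.921, 0.389, 0.0], [0.389, 0.921, 0.0], [-0.0, 0.0, -1.0]]
force: [0.2, -0.4, -4.7]
grip_width: 54.9
finger_force: 30.0
```

Request:
{"method": "play_rows", "body": {"plan": [[0, 0, 0, 0, 0, 0, 30]]}}

```text
t: 35.17
eef_pos: [555.4, -86.9, 233.9]
eef_rot: [[-0.921, 0.389, 0.0], [0.389, 0.921, -0.0], [-0.0, 0.0, -1.0]]
force: [0.4, -0.2, -5.1]
grip_width: 54.9
finger_force: 30.0
```

Request:
{"method": "play_rows", "body": {"plan": [[0, 0.4, 1, 0, 0, 0, 30], [0, 0.4, 2, 0, 0, 0, 30], [0, 0.4, 3, 0, 0, 0, 30], [0, 0.4, 4, 0, 0, 0, 30], [0, 0.4, 5, 0, 0, 0, 30], [0, 0.4, 6, 0, 0, 0, 30], [0, 0.4, 7, 0, 0, 0, 30], [0, 0.4, 8, 0, 0, 0, 30], [0, 0.4, 9, 0, 0, 0, 30], [0, 0.4, 10, 0, 0, 0, 30], [0, 0.4, 11, 0, 0, 0, 30], [0, 0.4, 12, 0, 0, 0, 30]]}}

```text
t: 36.17
eef_pos: [555.5, -86.5, 221.8]
eef_rot: [[-0.921, 0.389, 0.0], [0.389, 0.921, 0.0], [-0.0, 0.0, -1.0]]
force: [-0.3, 0.4, -2.9]
grip_width: 54.7
finger_force: 30.0
```

Request:
{"method": "play_rows", "body": {"plan": [[0, 0, 1, 0, 0, 0, 30], [0, 0, 2, 0, 0, 0, 30], [0, 0, 3, 0, 0, 0, 30], [0, 0, 4, 0, 0, 0, 30], [0, 0, 5, 0, 0, 0, 30], [0, 0, 6, 0, 0, 0, 30], [0, 0, 7, 0, 0, 0, 30], [0, 0, 8, 0, 0, 0, 30], [0, 0, 9, 0, 0, 0, 30], [0, 0, 10, 0, 0, 0, 30], [0, 0, 10, 0, 0, 0, 30]]}}

```text
t: 37.08
eef_pos: [555.5, -86.5, 211.7]
eef_rot: [[-0.921, 0.389, 0.0], [0.389, 0.921, 0.0], [-0.0, 0.0, -1.0]]
force: [-0.2, 0.9, -1.1]
grip_width: 54.4
finger_force: 30.0
```

Request:
{"method": "play_rows", "body": {"plan": [[0, 0, 0, 0, 0, 0, 30]]}}

```text
t: 37.17
eef_pos: [555.5, -86.5, 211.8]
eef_rot: [[-0.921, 0.389, 0.0], [0.389, 0.921, 0.0], [-0.0, 0.0, -1.0]]
force: [-0.2, 1.0, -1.2]
grip_width: 55.1
finger_force: 30.0
```

Request:
{"method": "play_rows", "body": {"plan": [[0, 0, 0, 0, 0, 0, 30]]}}

```text
t: 37.25
eef_pos: [555.5, -86.5, 211.9]
eef_rot: [[-0.921, 0.389, 0.0], [0.389, 0.921, 0.0], [-0.0, 0.0, -1.0]]
force: [-0.3, 0.9, -0.2]
grip_width: 54.6
finger_force: 30.0
```

Request:
{"method": "play_rows", "body": {"plan": [[0, 0, 0, 0, 0, 0, 30]]}}

```text
t: 37.33
eef_pos: [555.5, -86.5, 211.9]
eef_rot: [[-0.921, 0.389, 0.0], [0.389, 0.921, 0.0], [-0.0, 0.0, -1.0]]
force: [-0.9, 1.6, -0.5]
grip_width: 54.7
finger_force: 30.0
```

Request:
{"method": "play_rows", "body": {"plan": [[0, 0, 0, 0, 0, 0, 30]]}}

```text
t: 37.42
eef_pos: [555.5, -86.5, 211.9]
eef_rot: [[-0.921, 0.389, 0.0], [0.389, 0.921, 0.0], [-0.0, 0.0, -1.0]]
force: [0.4, 0.1, -1.0]
grip_width: 54.8
finger_force: 30.0
```

Request:
{"method": "play_rows", "body": {"plan": [[0, 0, 0, 0, 0, 0, 30]]}}

```text
t: 37.5
eef_pos: [555.5, -86.5, 211.9]
eef_rot: [[-0.921, 0.389, 0.0], [0.389, 0.921, 0.0], [-0.0, 0.0, -1.0]]
force: [-0.2, 0.9, -1.4]
grip_width: 54.9
finger_force: 30.0
```

Request:
{"method": "play_rows", "body": {"plan": [[0, 0.3, 0.8, 0, 0, 0, 30], [0, 0.3, 1.6, 0, 0, 0, 30], [0, 0.3, 2.4, 0, 0, 0, 30], [0, 0.3, 3.2, 0, 0, 0, 30], [0, 0.3, 4, 0, 0, 0, 30], [0, 0.3, 4, 0, 0, 0, 30], [0, 0.3, 4, 0, 0, 0, 30]]}}

```text
t: 38.08
eef_pos: [555.6, -86.5, 207.8]
eef_rot: [[-0.921, 0.389, -0.0], [0.389, 0.921, -0.0], [0.0, -0.0, -1.0]]
force: [-2.0, -1.8, 0.1]
grip_width: 54.7
finger_force: 30.0
```

Request:
{"method": "play_rows", "body": {"plan": [[0, 0, 0, 0, 0, 0, 30]]}}

```text
t: 38.17
eef_pos: [555.6, -86.4, 207.8]
eef_rot: [[-0.921, 0.389, -0.0], [0.389, 0.921, -0.0], [-0.0, -0.0, -1.0]]
force: [-1.8, -1.4, -0.8]
grip_width: 54.4
finger_force: 30.0
```

Request:
{"method": "play_rows", "body": {"plan": [[0, 0, 0, 0, 0, 0, 30]]}}

```text
t: 38.25
eef_pos: [555.6, -86.4, 207.9]
eef_rot: [[-0.921, 0.389, 0.0], [0.389, 0.921, -0.0], [-0.0, -0.0, -1.0]]
force: [-1.4, -2.5, -0.6]
grip_width: 54.9
finger_force: 30.0
```

Request:
{"method": "play_rows", "body": {"plan": [[0, 0, 0, 0, 0, 0, 30]]}}

```text
t: 38.33
eef_pos: [555.6, -86.3, 207.9]
eef_rot: [[-0.921, 0.389, 0.0], [0.389, 0.921, -0.0], [-0.0, -0.0, -1.0]]
force: [-1.1, -3.0, -0.4]
grip_width: 54.5
finger_force: 30.0
```

Request:
{"method": "play_rows", "body": {"plan": [[0, 0, 0, 0, 0, 0, 30]]}}

```text
t: 38.42
eef_pos: [555.6, -86.3, 207.9]
eef_rot: [[-0.921, 0.389, 0.0], [0.389, 0.921, -0.0], [-0.0, -0.0, -1.0]]
force: [-1.1, -2.3, -0.4]
grip_width: 54.6
finger_force: 30.0
```

Request:
{"method": "play_rows", "body": {"plan": [[0, 0, 0, 0, 0, 0, 30]]}}

```text
t: 38.5
eef_pos: [555.7, -86.3, 207.9]
eef_rot: [[-0.921, 0.389, 0.0], [0.389, 0.921, -0.0], [-0.0, 0.0, -1.0]]
force: [-1.2, -2.9, -0.2]
grip_width: 54.5
finger_force: 30.0
```

Request:
{"method": "play_rows", "body": {"plan": [[0, 0, 0, 0, 0, 0, 30]]}}

```text
t: 38.58
eef_pos: [555.7, -86.3, 207.9]
eef_rot: [[-0.921, 0.389, 0.0], [0.389, 0.921, -0.0], [-0.0, 0.0, -1.0]]
force: [-1.9, -2.5, 0.3]
grip_width: 54.7
finger_force: 30.0
```

Request:
{"method": "play_rows", "body": {"plan": [[0, 0, 0, 0, 0, 0, 30]]}}

```text
t: 38.67
eef_pos: [555.7, -86.3, 207.8]
eef_rot: [[-0.921, 0.389, 0.0], [0.389, 0.921, -0.0], [-0.0, 0.0, -1.0]]
force: [-1.7, -2.5, 0.2]
grip_width: 54.6
finger_force: 30.0
```

Request:
{"method": "play_rows", "body": {"plan": [[0, 0, 0, 0, 0, 0, 30]]}}

```text
t: 38.75
eef_pos: [555.7, -86.3, 207.9]
eef_rot: [[-0.921, 0.389, 0.0], [0.389, 0.921, -0.0], [-0.0, 0.0, -1.0]]
force: [-0.8, -2.5, -0.9]
grip_width: 54.9
finger_force: 30.0
```

Request:
{"method": "play_rows", "body": {"plan": [[0, -0.3, 0.4, 0, 0, 0, 30], [0, -0.3, 0.8, 0, 0, 0, 30], [0, -0.3, 1.2, 0, 0, 0, 30], [0, -0.3, 1.5, 0, 0, 0, 30], [0, -0.3, 1.5, 0, 0, 0, 30], [0, -0.3, 1.5, 0, 0, 0, 30], [0, -0.3, 1.5, 0, 0, 0, 30]]}}

```text
t: 39.33
eef_pos: [555.6, -86.3, 206.3]
eef_rot: [[-0.921, 0.389, 0.0], [0.389, 0.921, 0.0], [-0.0, 0.0, -1.0]]
force: [0.8, 0.1, -0.7]
grip_width: 54.6
finger_force: 30.0
```

Request:
{"method": "play_rows", "body": {"plan": [[0, 0, 0, 0, 0, 0, 30]]}}

```text
t: 39.42
eef_pos: [555.6, -86.3, 206.4]
eef_rot: [[-0.921, 0.389, 0.0], [0.389, 0.921, 0.0], [-0.0, 0.0, -1.0]]
force: [1.2, 0.0, -0.4]
grip_width: 54.6
finger_force: 30.0
```

Request:
{"method": "play_rows", "body": {"plan": [[0, 0, 0, 0, 0, 0, 30]]}}

```text
t: 39.5
eef_pos: [555.6, -86.3, 206.4]
eef_rot: [[-0.921, 0.389, 0.0], [0.389, 0.921, 0.0], [-0.0, 0.0, -1.0]]
force: [1.1, 0.9, -0.7]
grip_width: 54.5
finger_force: 30.0
```

Request:
{"method": "play_rows", "body": {"plan": [[0, 0, 0, 0, 0, 0, 30]]}}

```text
t: 39.58
eef_pos: [555.6, -86.4, 206.4]
eef_rot: [[-0.921, 0.389, 0.0], [0.389, 0.921, 0.0], [-0.0, 0.0, -1.0]]
force: [0.2, 0.6, 0.4]
grip_width: 54.7
finger_force: 30.0
```

Request:
{"method": "play_rows", "body": {"plan": [[0, 0, 0, 0, 0, 0, 30]]}}

```text
t: 39.67
eef_pos: [555.6, -86.4, 206.4]
eef_rot: [[-0.921, 0.389, 0.0], [0.389, 0.921, 0.0], [-0.0, 0.0, -1.0]]
force: [1.0, 1.5, -0.3]
grip_width: 54.8
finger_force: 30.0
```

Request:
{"method": "play_rows", "body": {"plan": [[0, 0, 0, 0, 0, 0, 30]]}}

```text
t: 39.75
eef_pos: [555.6, -86.4, 206.4]
eef_rot: [[-0.921, 0.389, 0.0], [0.389, 0.921, 0.0], [-0.0, 0.0, -1.0]]
force: [1.0, 1.2, 0.5]
grip_width: 54.7
finger_force: 30.0
```

Request:
{"method": "play_rows", "body": {"plan": [[0, 0, 0, 0, 0, 0, 30]]}}

```text
t: 39.83
eef_pos: [555.6, -86.4, 206.4]
eef_rot: [[-0.921, 0.389, 0.0], [0.389, 0.921, 0.0], [-0.0, 0.0, -1.0]]
force: [2.4, 1.0, -0.4]
grip_width: 54.4
finger_force: 30.0
```

Request:
{"method": "play_rows", "body": {"plan": [[0, 0, 0, 0, 0, 0, 30]]}}

```text
t: 39.92
eef_pos: [555.6, -86.4, 206.4]
eef_rot: [[-0.921, 0.389, 0.0], [0.389, 0.921, 0.0], [-0.0, 0.0, -1.0]]
force: [1.6, 1.5, -0.1]
grip_width: 54.6
finger_force: 30.0
```

Request:
{"method": "play_rows", "body": {"plan": [[0, 0, 0, 0, 0, 0, 30]]}}

```text
t: 40.0
eef_pos: [555.6, -86.4, 206.3]
eef_rot: [[-0.921, 0.389, 0.0], [0.389, 0.921, 0.0], [-0.0, 0.0, -1.0]]
force: [1.8, 2.2, -0.5]
grip_width: 54.8
finger_force: 30.0
```

Request:
{"method": "play_rows", "body": {"plan": [[0, 0, 0, 0, 0, 0, 30]]}}

```text
t: 40.08
eef_pos: [555.6, -86.4, 206.3]
eef_rot: [[-0.921, 0.389, 0.0], [0.389, 0.921, 0.0], [-0.0, 0.0, -1.0]]
force: [1.4, 2.2, -1.2]
grip_width: 54.8
finger_force: 30.0
```

Request:
{"method": "play_rows", "body": {"plan": [[0, 0, 0.4, 0, 0, 0, 30], [0, 0, 0.8, 0, 0, 0, 30], [0, 0, 1.2, 0, 0, 0, 30], [0, 0, 1.6, 0, 0, 0, 30], [0, 0, 1.6, 0, 0, 0, 30], [0, 0, 1.6, 0, 0, 0, 30], [0, 0, 1.6, 0, 0, 0, 30]]}}

```text
t: 40.67
eef_pos: [555.5, -86.5, 204.7]
eef_rot: [[-0.921, 0.389, 0.0], [0.389, 0.921, 0.0], [0.0, 0.0, -1.0]]
force: [2.0, 2.8, 0.8]
grip_width: 54.5
finger_force: 30.0
```

Request:
{"method": "play_rows", "body": {"plan": [[0, 0, 0, 0, 0, 0, 30]]}}

```text
t: 40.75
eef_pos: [555.6, -86.5, 204.8]
eef_rot: [[-0.921, 0.389, 0.0], [0.389, 0.921, 0.0], [-0.0, 0.0, -1.0]]
force: [2.0, 1.3, -0.2]
grip_width: 54.6
finger_force: 30.0
```

Request:
{"method": "play_rows", "body": {"plan": [[0, 0, 0, 0, 0, 0, 30]]}}

```text
t: 40.83
eef_pos: [555.5, -86.5, 204.7]
eef_rot: [[-0.921, 0.389, 0.0], [0.389, 0.921, 0.0], [-0.0, 0.0, -1.0]]
force: [1.7, 2.2, 0.0]
grip_width: 54.7
finger_force: 30.0
```

Request:
{"method": "play_rows", "body": {"plan": [[0, 0, 0, 0, 0, 0, 30]]}}

```text
t: 40.92
eef_pos: [555.5, -86.5, 204.7]
eef_rot: [[-0.921, 0.389, 0.0], [0.389, 0.921, 0.0], [-0.0, 0.0, -1.0]]
force: [1.5, 2.1, 0.7]
grip_width: 55.0
finger_force: 30.0
```

Request:
{"method": "play_rows", "body": {"plan": [[0, 0, 0, 0, 0, 0, 30]]}}

```text
t: 41.0
eef_pos: [555.5, -86.5, 204.7]
eef_rot: [[-0.921, 0.389, 0.0], [0.389, 0.921, 0.0], [-0.0, 0.0, -1.0]]
force: [1.6, 3.0, -0.1]
grip_width: 54.9
finger_force: 30.0
```

Request:
{"method": "play_rows", "body": {"plan": [[0, 0, 0, 0, 0, 0, 30]]}}

```text
t: 41.08
eef_pos: [555.5, -86.5, 204.7]
eef_rot: [[-0.921, 0.389, 0.0], [0.389, 0.921, 0.0], [-0.0, 0.0, -1.0]]
force: [2.2, 2.2, -0.7]
grip_width: 54.8
finger_force: 30.0
```

Request:
{"method": "play_rows", "body": {"plan": [[0, 0, 0, 0, 0, 0, 30]]}}

```text
t: 41.17
eef_pos: [555.5, -86.5, 204.7]
eef_rot: [[-0.921, 0.389, 0.0], [0.389, 0.921, 0.0], [-0.0, 0.0, -1.0]]
force: [1.5, 2.9, 1.0]
grip_width: 54.5
finger_force: 30.0
```

Request:
{"method": "play_rows", "body": {"plan": [[0, 0, 0, 0, 0, 0, 30]]}}

```text
t: 41.25
eef_pos: [555.5, -86.5, 204.7]
eef_rot: [[-0.921, 0.389, 0.0], [0.389, 0.921, 0.0], [0.0, 0.0, -1.0]]
force: [2.1, 1.8, 1.0]
grip_width: 54.8
finger_force: 30.0
```

Request:
{"method": "play_rows", "body": {"plan": [[0, 0, 0, 0, 0, 0, 30]]}}

```text
t: 41.33
eef_pos: [555.5, -86.5, 204.7]
eef_rot: [[-0.921, 0.389, 0.0], [0.389, 0.921, 0.0], [-0.0, 0.0, -1.0]]
force: [1.9, 1.5, 0.6]
grip_width: 54.6
finger_force: 30.0
```

Request:
{"method": "play_rows", "body": {"plan": [[0, 0, 0, 0, 0, 0, 30]]}}

```text
t: 41.42
eef_pos: [555.5, -86.5, 204.7]
eef_rot: [[-0.921, 0.389, 0.0], [0.389, 0.921, 0.0], [-0.0, 0.0, -1.0]]
force: [2.8, 1.8, -0.1]
grip_width: 54.9
finger_force: 30.0
```

Slightly past balance at +0.3 N, so I ease up 0.7 mm, release, retreat straight up and move clear.

Request:
{"method": "play_rows", "body": {"plan": [[0, 0.2, -0.4, 0, 0, 0, 30], [0, 0.2, -0.7, 0, 0, 0, 30], [0, 0.2, -0.7, 0, 0, 0, 30], [0, 0.2, -0.7, 0, 0, 0, 65], [0, 0.2, -0.7, 0, 0, 0, 72], [0, 0.2, -0.7, 0, 0, 0, 80], [0, 0.2, -0.7, 0, 0, 0, 80], [0, 0.2, -15, 0, 0, 0, 80], [0, 0.2, -40, 0, 0, 0, 80], [0, 0.2, -75, 0, 0, 0, 80], [0, 0.2, -100, 0, 0, 0, 80], [0, 0.2, -100, 0, 0, 0, 80]]}}

```text
t: 42.42
eef_pos: [557.2, -86.9, 310.5]
eef_rot: [[-0.921, 0.389, 0.01], [0.389, 0.921, -0.003], [-0.01, 0.001, -1.0]]
force: [1.9, -1.1, 0.1]
grip_width: 73.5
finger_force: 0.0
```

Request:
{"method": "play_rows", "body": {"plan": [[20, 30, 0, 0, 0, 0, 80], [40, 65, 0, 0, 0, 0, 80], [50, 100, 0, 0, 0, 0, 80], [50, 130, 0, 0, 0, 0, 80], [50, 150, 0, 0, 0, 0, 80], [50, 150, 0, 0, 0, 0, 80], [50, 150, 0, 0, 0, 0, 80], [50, 150, 0, 0, 0, 0, 80], [50, 150, 0, 0, 0, 0, 80], [50, 150, 0, 0, 0, 0, 80], [50, 150, 0, 0, 0, 0, 80], [50, 150, 0, 0, 0, 0, 80]]}}

```text
t: 43.42
eef_pos: [567.9, 70.6, 304.8]
eef_rot: [[-0.921, 0.39, 0.0], [0.39, 0.921, 0.0], [-0.0, 0.0, -1.0]]
force: [-0.3, -0.1, 1.1]
grip_width: 73.0
finger_force: 0.0
```

```bash
python3 -c "
from cell import manip
print(manip.job_done())"
```

```text
the job is handed in; nothing more can be done
None
```

I loaded three ring weights onto the spindle, one at a time, left the fourth on the counter, and handed the job in at about 43 s. From arm height at the last release, I reckon the pan sank about 60 mm, against roughly 38–68 mm for the clip; the camera calls had run out, so no image confirms the pointer's final position.

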